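Shut the lead vials and lift their rack

ROBOT

A 7-joint arm with a two-finger parallel gripper is mounted at the origin on the work surface. World frame = base frame: x ahead of the robot, y to its left, z up, the work surface at z = 0. Lengths are in m, angles in rad, forces in N, time in s.
With the tool pointing down it reaches from about 0.4 to 0.85 m from the base axis. Payload 10.4 kg.
Tool frame: the origin (TCP) lies on the centre line of the jaws, within the pads' length; the fingertips stand 22 mm ahead of it and the grasp point (between the pads) lies 3 mm ahead of it; z points along the fingers, y is the line along which they close (so a half turn about z gives the same grasp; the last joint's range is limited). The gripper opens to 87 mm and grips with 3 to 60 N. Pads are 19 mm wide; open, the fingers measure 117 mm over their backs; the gripper's body (75 mm by 190 mm) begins 51 mm behind the grasp point.
Start: joints at [1.284, 0.332, -0.065, 1.46, 0.022, 1.35, -0.088], TCP at [0.163, -0.603, 0.245] pointing down, gripper open.
Joint ranges: [-2.6, 2.6], [-0.5, 2.12], [-1.47, 1.34], [0.16, 2.42], [-1.27, 4.41], [0.06, 2.06], [-2.6, 2.6]. Speed limits (rad/s): [2.22, 2.22, 2.79, 2.79, 3.14, 3.14, 3.14].

INTERFACE

Orientations are given as a unit quaternion [x, y, z, w].
In Python, from bench import r, eyes gives the robot as it stands (r), with the cameras (eyes).
- The arm moves only by the tool jog_arm, called after ">>>" by a JSON object that holds its "fn" and its "kwargs". Schema: {"type":"object","properties":{"moves":{"type":"object","properties":{"rows":{"type":"array","items":{"type":"array","items":{"type":"number"},"minItems":5,"maxItems":5},"minItems":1,"maxItems":12}},"additionalProperties":false,"required":["rows"]},"grip_n":{"type":"number"},"only":{"type":"string"},"quiet":{"type":"boolean"},"lines":{"type":"string"}},"required":["moves"],"additionalProperties":false}. moves is an object whose key "rows" holds a list of rows, 1 to 12 of them, each of 5 numbers: dx, dy, dz in normalised numbers (1 is 0.5 m), then a turn about the tool's z in parts of the range, where 1.0 means pi/2 rad, then the finger opening in m; each row is the pose to reach, as a shift and turn from the pose commanded when the call began, along the tool's axes at that moment; what a row does not reach only later rows make up. A row lasts 1/10 s, in which the tool goes at most 0.05 m and 0.15 rad, less where a joint would pass 70% of its speed; a pose out of reach is approached as far as the arm can. The fingers move at their own pace and stop on an object; grip_n is the grip in N (left out, the last holds). Time passes only in rows, so rows that do not move let the fingers close. The tool returns the time, the measured TCP pose, the force, the opening and the grip force at its end. only (a regular expression) keeps the lines of the reply that match it, lines (a string "A,B") keeps lines A to B, and quiet returns only ok. Input that does not fit is refused with a message, and nothing moves.
- r.read_state(): the state, without advancing time (a new reading comes with each control period).
- eyes.camera(name): name is "scene" or "top" or "wrist"; returns a dict with "img" (384x512x3 uint8, red, green, blue), "fx", "fy", "cx", "cy" (pixels), "k1" (the pictures are not rectified: a ray, as slopes to the right and down, at radius r is drawn at 1 + k1 r^2 times it, then the intrinsics apply), "pose" (4x4, takes a point from camera to world coordinates). Camera axes: x right, y down, z forward; pixel columns grow to the right and rows downward; lengths in m; the calibration is good to about 2 mm. A picture is of the moment at which its call begins. There is no depth.
- r.close_job(): hands the job in; it is judged then, once.
The state is a dict: "time": time; "joint_positions": joint angles; "joint_vel": joint speeds; "joint_torque": joint torques, N m; "ee_pos": TCP position; "eef_rot": TCP orientation; "ft_force": force on the tool from outside, world axes, zero at the start; "torque": the same for the moment, N m; "width": finger opening in m; "grip_force": force on a finger pad.
Only numpy, scipy, OpenCV 4.12 (cv2) and the standard library are available. Lean on these libraries where they do the work, as an engineer would, in place of code of your own. Each camera call takes 0.05 s, during which the arm holds its last target. There are 200 camera calls.

TASK

Two of the four flip-cap vials in the wooden rack have been left open: with the rack still standing on the desk, press their caps fully shut. Then take the rack by its upright grip, lift it straight up about 12 cm off the desk with all vials in it and all caps shut, and finish while holding it there, steady and level: do not put it down or let go. Do not tip the rack or shift the other things on the desk.

Things in the scene. Friction and masses are not known exactly. Their poses are not given: they have to be found in the camera images.
- rack: loose wooden carrying rack: block 60 (x) x 214 (y) x 35 (z) mm, four blind holes 27.5 mm wide in a row at y = -84, -46, 46, 84 mm, hole floors at z = 7 mm; in its middle an upright grip blade 14 mm thick (x), 36 mm wide (y), up to z = 130 mm, flat up to 123. Origin: centre of the underside, z up; +x points away from the robot within 0.45 rad. 240-390 g plus vials of 35-75 g each
- rack_grip (a point): point to grip in the middle of the blade, 108 mm above the rack's underside; pinch the blade across its 14 mm thickness (along the rack's x axis)
- tube_a: clear flip-cap vial of pencil leads, 26 mm across (collar 29), 70 mm tall without cap, loose in any of the rack's four holes. Origin: centre of its underside, 7 mm above the rack's underside; z up, x parallel to the rack's x. The cap's hinge axis lies along y at x = +17 mm, z = 70.5 mm (the side away from the robot)
- cap_a (a joint): hinged grey cap of tube_a: disc 30 mm across, 6 mm thick, tab end 39 mm from the hinge. In rad: 0 = shut (flat, top 76.5 mm above the vial's underside), 1.57 = upright over the hinge, more = leaning back to +x, at most 2.0. Light friction hinge (0.01 N m): stays where left; shut it by pushing it over from its back (+x side), then pressing down with about 5 N
- tube_b: clear flip-cap vial of pencil leads, 26 mm across (collar 29), 70 mm tall without cap, loose in any of the rack's four holes. Origin: centre of its underside, 7 mm above the rack's underside; z up, x parallel to the rack's x. The cap's hinge axis lies along y at x = +17 mm, z = 70.5 mm (the side away from the robot)
- cap_b (a joint): hinged grey cap of tube_b: disc 30 mm across, 6 mm thick, tab end 39 mm from the hinge. In rad: 0 = shut (flat, top 76.5 mm above the vial's underside), 1.57 = upright over the hinge, more = leaning back to +x, at most 2.0. Light friction hinge (0.01 N m): stays where left; shut it by pushing it over from its back (+x side), then pressing down with about 5 N
- tube_c: clear flip-cap vial of pencil leads, 26 mm across (collar 29), 70 mm tall without cap, loose in any of the rack's four holes. Origin: centre of its underside, 7 mm above the rack's underside; z up, x parallel to the rack's x. The cap's hinge axis lies along y at x = +17 mm, z = 70.5 mm (the side away from the robot)
- cap_c (a joint): hinged grey cap of tube_c: disc 30 mm across, 6 mm thick, tab end 39 mm from the hinge. In rad: 0 = shut (flat, top 76.5 mm above the vial's underside), 1.57 = upright over the hinge, more = leaning back to +x, at most 2.0. Light friction hinge (0.01 N m): stays where left; shut it by pushing it over from its back (+x side), then pressing down with about 5 N
- tube_d: clear flip-cap vial of pencil leads, 26 mm across (collar 29), 70 mm tall without cap, loose in any of the rack's four holes. Origin: centre of its underside, 7 mm above the rack's underside; z up, x parallel to the rack's x. The cap's hinge axis lies along y at x = +17 mm, z = 70.5 mm (the side away from the robot)
- cap_d (a joint): hinged grey cap of tube_d: disc 30 mm across, 6 mm thick, tab end 39 mm from the hinge. In rad: 0 = shut (flat, top 76.5 mm above the vial's underside), 1.57 = upright over the hinge, more = leaning back to +x, at most 2.0. Light friction hinge (0.01 N m): stays where left; shut it by pushing it over from its back (+x side), then pressing down with about 5 N
- eraser: bystander: white eraser 45 x 22 x 13 mm, lying near the rack; origin at the centre of its underside
- tape: bystander: roll of yellow tape 52 mm across, 18 mm high, lying near the rack; origin at the centre of its underside
- sunglasses: bystander: open sunglasses, 130 mm wide, 52 mm high, beyond the rack; origin at the centre of its underside
- pencil_cup: bystander: blue pencil cup with pencils, 80 mm across, 165 mm high, to the robot's left; origin at the centre of its underside
- stapler: bystander: black stapler 125 x 32 x 46 mm to the robot's right; origin at the centre of its underside
- charger: bystander: white plug charger 42 x 42 x 28 mm with two pins, beyond the rack; origin at the centre of its underside
- phone: bystander: black phone 150 x 72 x 9 mm, far right; origin at the centre of its underside

How it is judged:
On the way, in this order (a step that is already met when the one before it is completed fails the run):
1. all four caps shut, the rack still on the desk (value of joint each of cap_a, cap_b, cap_c, cap_d below 0.12 rad and height (world z) of rack below 0.01 m and z of tube_a in the frame of rack between 0.002 and 0.014 m and x of tube_a in the frame of rack between -0.006 and 0.006 m and z of tube_b in the frame of rack between 0.002 and 0.014 m and x of tube_b in the frame of rack between -0.006 and 0.006 m and z of tube_c in the frame of rack between 0.002 and 0.014 m and x of tube_c in the frame of rack between -0.006 and 0.006 m and z of tube_d in the frame of rack between 0.002 and 0.014 m and x of tube_d in the frame of rack between -0.006 and 0.006 m), for 0.2 s.
2. the rack lifted clear of the desk, in the fingers (height (world z) of rack above 0.07 m and contact force between the fingers and rack above 1 N), for 0.2 s.
At the end, for the whole second after the job is handed in: rack held by the fingers, underside 70-200 mm above the desk, within 0.14 rad of level, still (0.03 m/s, 0.2 rad/s), touching no bystander, within 250 mm of its start; vials seated (2-14 mm above the rack's underside, within 6 mm of the row), caps under 0.12 rad (all of step 2 and value of joint each of cap_a, cap_b, cap_c, cap_d below 0.12 rad and z of tube_a in the frame of rack between 0.002 and 0.014 m and x of tube_a in the frame of rack between -0.006 and 0.006 m and z of tube_b in the frame of rack between 0.002 and 0.014 m and x of tube_b in the frame of rack between -0.006 and 0.006 m and z of tube_c in the frame of rack between 0.002 and 0.014 m and x of tube_c in the frame of rack between -0.006 and 0.006 m and z of tube_d in the frame of rack between 0.002 and 0.014 m and x of tube_d in the frame of rack between -0.006 and 0.006 m and height (world z) of rack below 0.2 m and angle between rack's own z axis and vertical below 0.14 rad and linear speed of rack below 0.03 m/s and angular speed of rack below 0.2 rad/s and distance of rack from where it was at the start of the episode below 0.25 m and contact force between rack and eraser below 0.1 N and contact force between rack and tape below 0.1 N and contact force between rack and sunglasses below 0.1 N and contact force between rack and pencil_cup below 0.1 N and contact force between rack and stapler below 0.1 N and contact force between rack and charger below 0.1 N and contact force between rack and phone below 0.1 N); the arm keeps its last pose, push and grip.
It fails at once if the rack is tipped by more than 0.35 rad (angle between rack's own z axis and vertical above 0.35 rad).
It fails at once if the rack is lifted off the desk while a cap is open (height (world z) of rack above 0.03 m and value of joint any of cap_a, cap_b, cap_c, cap_d above 0.2 rad).
It fails at once if a bystander is shifted by more than 40 mm (distance of any of eraser, tape, sunglasses, pencil_cup, stapler, charger, phone from where it was at the start of the episode above 0.04 m).
It also fails if it takes over 61 s, if anything falls off the work surface, if the arm or the gripper's body presses on something with over 40 N, if the wrist force passes 120 N, or if a joint passes its speed limit or range.

## Working session

There is one attempt and no reset: what is moved stays moved. The work goes in short steps, Python scripts to look and compute and a tool call to move; the robot and the scene stay as the last step left them, time stands still between calls to the robot, and variables do not carry over. Pictures are saved under pics/ and viewed, at most 10 in all, crops included, and the job is handed in when it is done.

```bash
ls; mkdir -p pics
```

Create h.py:
```python
import numpy as np, cv2
from bench import r, eyes
def ray(c,u,v):
    K=np.array([[c["fx"],0,c["cx"]],[0,c["fy"],c["cy"]],[0,0,1.]])
    x,y=(u-c["cx"])/c["fx"],(v-c["cy"])/c["fy"]; a,b=x,y
    for _ in range(20):
        s=1+c["k1"]*(a*a+b*b); a,b=x/s,y/s
    P=np.array(c["pose"]); d=P[:3,:3]@np.array([a,b,1.]); return P[:3,3],d
def onz(c,u,v,z):
    o,d=ray(c,u,v); return o+d*(z-o[2])/d[2]
def proj(c,p):
    P=np.array(c["pose"]); q=P[:3,:3].T@(np.array(p)-P[:3,3]); a,b=q[0]/q[2],q[1]/q[2]
    s=1+c["k1"]*(a*a+b*b); return np.array([c["fx"]*a*s+c["cx"],c["fy"]*b*s+c["cy"]])
def save(c,n): cv2.imwrite(n,c["img"][:,:,::-1])
```

Run:
```python
from h import *
import pickle
for n in("scene","top"):
    c=eyes.camera(n); pickle.dump(c,open(n+".pkl","wb")); save(c,f"pics/{n}0.png"); print(n,np.round(c["pose"],3).tolist(),c["fx"],c["cx"],c["cy"],c["k1"])
s=r.read_state(); print(s)
```

```text
bench.py
pics
scene [[0.011, 0.565, -0.825, 1.477], [1.0, 0.005, 0.017, 0.003], [0.014, -0.825, -0.564, 0.679], [0.0, 0.0, 0.0, 1.0]] 377.88202398190924 259.4383990077308 200.81019583111225 -0.007348296718567516
top [[0.005, -0.997, 0.074, 0.498], [-1.0, -0.004, 0.007, 0.028], [-0.007, -0.074, -0.997, 1.504], [0.0, 0.0, 0.0, 1.0]] 421.97354696612535 259.64162327409434 200.24038893595352 -0.11176798201229111
{'time': 0.1, 'joint_positions': array([ 1.2843913 ,  0.33281   , -0.06470132,  1.46085112,  0.02158504,
        1.34992463, -0.08852928]), 'joint_vel': array([-8.62115071e-04, -1.17559469e-03, -3.30031422e-04, -2.16484303e-03,
       -5.57100237e-04,  6.53164136e-05, -2.36998554e-04]), 'joint_torque': array([ 9.08356669e-04, -6.24539638e+01,  2.43731128e-02, -3.90720284e+01,
       -6.13448233e-02,  3.65426356e-02,  1.22941955e-05]), 'ee_pos': array([ 0.16289012, -0.60306318,  0.24383563]), 'eef_rot': array([ 9.91314064e-01,  1.31514279e-01, -1.07424684e-04, -6.40232027e-04]), 'ft_force': array([0.26679317, 0.7204892 , 0.10776622]), 'torque': array([-0.0355966 , -0.013738  , -0.00010755]), 'grip_force': 0.0, 'width': 0.08690624007406429}
```

View pics/scene0.png

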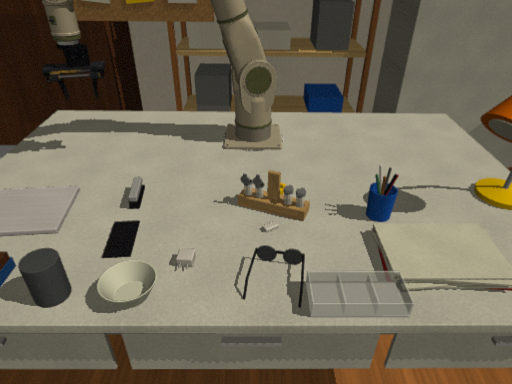

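View pics/top0.png

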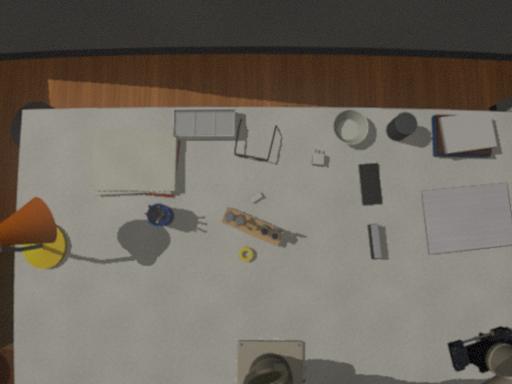

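The scene view shows the rack at about (272,195), tape behind its blade and eraser in front. The top view puts the rack from (223,213) to (283,240), the tape at (246,254) and the eraser at (258,197). I'll zoom in on both.

Run:
```python
from h import *
import pickle
a=pickle.load(open("scene.pkl","rb"))["img"][165:222,225:320]
b=pickle.load(open("top.pkl","rb"))["img"][190:265,210:300]
a=cv2.resize(a,None,fx=8,fy=5*8/5,interpolation=cv2.INTER_CUBIC)[:, :760]; b=cv2.resize(b,None,fx=8,fy=8,interpolation=cv2.INTER_CUBIC)
cv2.imwrite("pics/sc1.png",a[:,:,::-1]);cv2.imwrite("pics/tp1.png",b[:,:,::-1])
```

```text
(no output)
```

View pics/sc1.png

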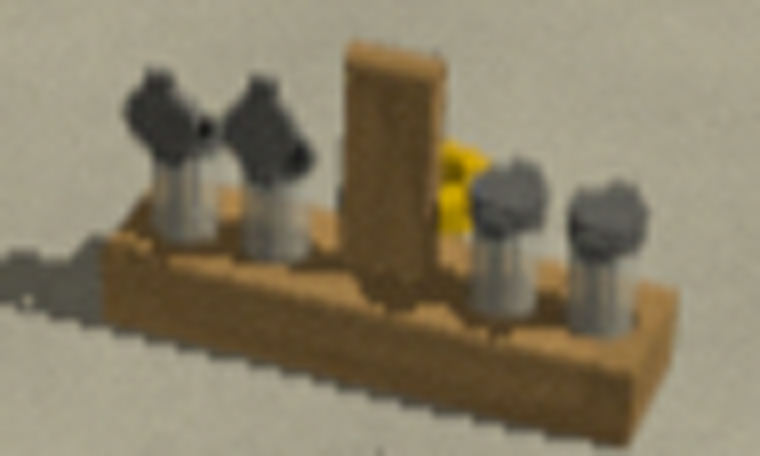

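View pics/tp1.png

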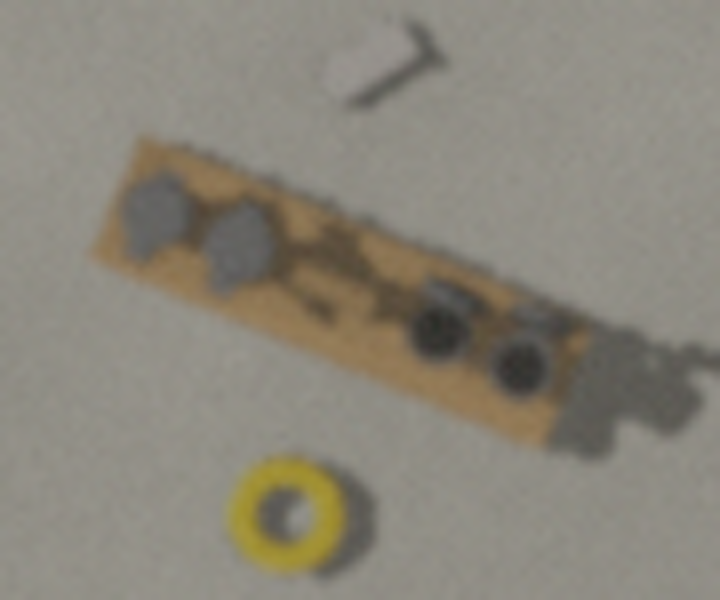

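The two vials right of the blade in the top view (-y end) are open, caps upright. Left two are shut.

Run:
```python
from h import *
import pickle
t=pickle.load(open("top.pkl","rb")); s=pickle.load(open("scene.pkl","rb"))
T=lambda u,v,z:onz(t,210+(u+.5)/8-.5,190+(v+.5)/8-.5,z)
S=lambda u,v,z:onz(s,225+(u+.5)/8-.5,165+(v+.5)/8-.5,z)
LF,LN,RN=T(145,138,.035),T(95,255,.035),T(548,445,.035)
print("top corners",LF,LN,RN, "center",(LF+RN)/2,"yaw",np.arctan2(*(RN-LN)[1::-1])+np.pi/2, np.linalg.norm(RN-LN))
A,B=S(632,445,0),S(105,315,0)
yw=np.arctan2(*(B-A)[1::-1])+np.pi/2
print("scene far bottom corners",A,B,np.linalg.norm(A-B),yw,(A+B)/2)
print("blade top", [S(x,y,.13)for x,y in((350,65),(443,80),(350,42),(445,55))])
print("caps open collars",T(440,328,.077),T(521,362,.077))
print("tape",T(288,515,.018),"eraser",T(365,60,.013))
c=eyes.camera("wrist"); print(np.round(c["pose"],3).tolist(),c["fx"]); save(c,"pics/w0.png")
```

Add to h.py:
```python
from scipy.spatial.transform import Rotation as R
RC=np.array([.518,.0635,0]); YAW=-.392
def go(x,y,ztip):
    "shift in tool axes (and turn) bringing the tip to rack-frame x,y,z with tool y along rack x"
    s=r.read_state(); Q=R.from_quat(s["eef_rot"]); M=R.from_euler("z",YAW)
    p=RC+M.apply([x,y,ztip+.022]); d=Q.inv().apply(p-s["ee_pos"])
    a=Q.inv().apply(M.apply([1,0,0])); turn=np.arctan2(-a[0],a[1])
    print("go",np.round([x,y,ztip],4),"->",np.round(d,4),"turn",round(turn,3),"t",round(s["time"],2))
```

```bash
python3 -c "
from h import *
go(.065,-.065,.2)"
```

```text
go [ 0.065 -0.065  0.2  ] -> [ 0.5285 -0.4597  0.0224] turn -0.915 t 0.15
```

The manual's scale: shifts go in shares of 0.5 m and turns go in shares of pi/2 rad. Converting my numbers, 0.33 m / 0.5 = 0.66, -0.05 m / 0.5 = -0.1, -0.05 rad / 1.5708 = -0.0318.

>>> {"fn": "jog_arm", "kwargs": {"moves": {"rows":[[0.06, -0.05, 0, -0.0318, 0.02], [0.12, -0.1, 0, -0.0637, 0], [0.18, -0.16, 0, -0.1273, 0], [0.24, -0.21, 0, -0.191, 0], [0.3, -0.26, 0, -0.2546, 0], [0.36, -0.32, 0, -0.3183, 0], [0.42, -0.36, 0, -0.382, 0], [0.48, -0.42, 0, -0.4456, 0], [0.54, -0.47, 0, -0.5093, 0], [0.6, -0.52, 0, -0.5411, 0], [0.64, -0.56, 0, -0.573, 0], [0.66, -0.58, 0, -0.5825, 0]]}, "grip_n": 10}}

```text
time: 1.35
ee_pos: [0.407, -0.2352, 0.2445]
eef_rot: [0.83, 0.558, 0.0, -0.0]
ft_force: [-0.1, -1.0, 0.4]
width: 0.0026
grip_force: 0.0
```

```bash
python3 -c "
from h import *
go(.065,-.065,.2)"
```

```text
go [ 0.065 -0.065  0.2  ] -> [0.2532 0.0546 0.0226] turn 0.005 t 1.35
```

In the tool's units: 0.253 m / 0.5 = 0.506, 0.25 m / 0.5 = 0.5.

>>> {"fn": "jog_arm", "kwargs": {"moves": {"rows":[[0.06, 0.02, 0, 0, 0], [0.12, 0.03, 0, 0, 0], [0.18, 0.04, 0, 0, 0], [0.24, 0.06, 0, 0, 0], [0.31, 0.07, 0, 0, 0], [0.38, 0.08, 0, 0, 0], [0.44, 0.1, 0, 0, 0], [0.48, 0.11, 0, 0, 0], [0.5, 0.11, 0, 0, 0], [0.506, 0.11, 0, 0, 0], [0.506, 0.11, 0, 0, 0]]}}}

```text
time: 2.45
ee_pos: [0.5531, -0.0256, 0.2444]
eef_rot: [0.832, 0.555, -0.0, 0.0]
ft_force: [0.5, -0.2, 0.0]
width: 0.0004
grip_force: 0.0
```

```bash
python3 -c "
from h import *
import pickle
go(.065,-.065,.2)
c=eyes.camera('wrist');save(c,'pics/w1.png');pickle.dump(c,open('w1.pkl','wb'))
for p in ((.53,.0635,.13),):pass
M=R.from_euler('z',YAW)
for p in ([-.007,-.018,.13],[.007,-.018,.13],[-.007,.018,.13],[.007,.018,.13],[.03,-.107,.035],[-.03,-.107,.035],[0,-.084,.077],[0,-.046,.077]): print(p,proj(c,RC+M.apply(p)).round(1))
"
```

```text
go [ 0.065 -0.065  0.2  ] -> [ 0.0039 -0.0014  0.0224] turn -0.001 t 2.45
[-0.007, -0.018, 0.13] [170.7 133.7]
[0.007, -0.018, 0.13] [187.4 133.6]
[-0.007, 0.018, 0.13] [167.2  88.4]
[0.007, 0.018, 0.13] [184.6  88.3]
[0.03, -0.107, 0.035] [229.1 199.4]
[-0.03, -0.107, 0.035] [179.7 199.4]
[0, -0.084, 0.077] [196.3 191.3]
[0, -0.046, 0.077] [194.2 155.7]
```

View pics/w1.png

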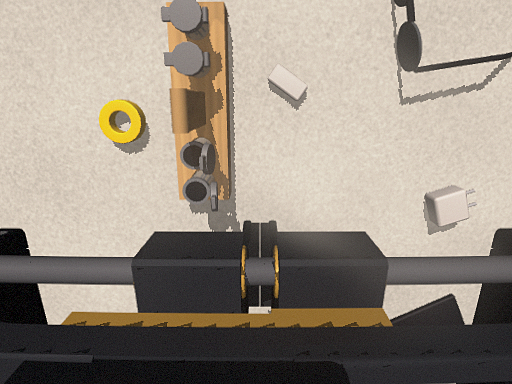

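The wrist view agrees with the rack estimate: corners at (229,199) and (180,199), open collars at (196,190) and (195,155). The caps stand up on their +x side at about (206,155) and (214,195). Next I go behind the outer cap and push it over.

```bash
python3 -c "
from h import *
go(.065,-.084,.2); go(.065,-.084,.095); go(0.002,-.084,.095)"
```

```text
go [ 0.065 -0.084  0.2  ] -> [-0.0147 -0.0015  0.0225] turn -0.002 t 2.5
go [ 0.065 -0.084  0.095] -> [-0.0146 -0.0015  0.1275] turn -0.002 t 2.5
go [ 0.002 -0.084  0.095] -> [-0.0147 -0.0645  0.1275] turn -0.002 t 2.5
```

In the tool's units: 0.1275 m / 0.5 = 0.255, -0.055 m / 0.5 = -0.11.

>>> {"fn": "jog_arm", "kwargs": {"moves": {"rows":[[-0.03, 0, 0.08, 0, 0], [-0.03, 0, 0.16, 0, 0], [-0.03, 0, 0.22, 0, 0], [-0.03, 0, 0.255, 0, 0], [-0.03, 0, 0.255, 0, 0], [-0.03, -0.03, 0.255, 0, 0], [-0.03, -0.05, 0.255, 0, 0], [-0.03, -0.07, 0.255, 0, 0], [-0.03, -0.09, 0.255, 0, 0], [-0.03, -0.11, 0.255, 0, 0], [-0.03, -0.13, 0.255, 0, 0], [-0.03, -0.13, 0.255, 0, 0]]}}}

```text
time: 3.7
ee_pos: [0.4865, -0.0131, 0.1171]
eef_rot: [0.831, 0.556, -0.0, 0.0]
ft_force: [0.1, -0.4, 0.2]
width: 0.0008
grip_force: 0.0
```

```bash
python3 -c "
from h import *
go(0.002,-.084,.0835)
c=eyes.camera('wrist');save(c,'pics/w2.png')"
```

```text
go [ 0.002  -0.084   0.0835] -> [-0.0012  0.0018  0.0116] turn 0.001 t 3.7
```

View pics/w2.png

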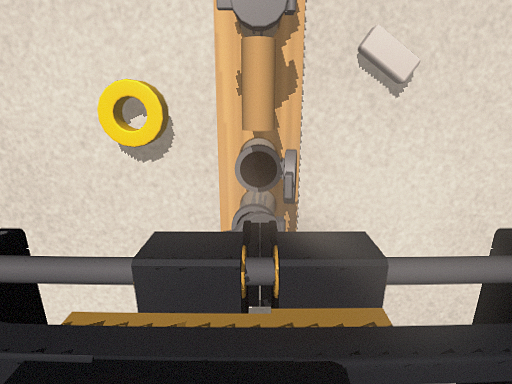

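The outer cap has folded over under the fingertips at about (257,220). The inner cap is still upright at (291,175). Now I press down.

In the tool's units: 0.013 m / 0.5 = 0.026, 0.012 m / 0.5 = 0.024.

>>> {"fn": "jog_arm", "kwargs": {"moves": {"rows":[[0, 0, 0.008, 0, 0], [0, 0, 0.016, 0, 0], [0, 0, 0.02, 0, 0], [0, 0, 0.024, 0, 0], [0, 0, 0.026, 0, 0], [0, 0, 0.026, 0, 0], [0, 0, 0.026, 0, 0]]}}}

```text
time: 4.45
ee_pos: [0.4884, -0.0135, 0.1057]
eef_rot: [0.831, 0.556, 0.0, 0.001]
ft_force: [-8.0, 1.1, 21.8]
width: 0.0004
grip_force: 11.2
```

In the tool's units: 0.065 m / 0.5 = 0.13, 0.038 m / 0.5 = 0.076.

>>> {"fn": "jog_arm", "kwargs": {"moves": {"rows":[[0, 0, -0.04, 0, 0], [0, 0, -0.11, 0, 0], [0, 0.06, -0.11, 0, 0], [0.04, 0.13, -0.11, 0, 0], [0.076, 0.13, -0.11, 0, 0], [0.076, 0.13, -0.07, 0, 0], [0.076, 0.13, -0.026, 0, 0], [0.076, 0.13, -0.026, 0, 0]]}}}

```text
time: 5.25
ee_pos: [0.5605, -0.0035, 0.114]
eef_rot: [0.831, 0.556, -0.002, -0.002]
ft_force: [-0.0, -0.4, 0.4]
width: 0.0006
grip_force: 0.0
```

```bash
python3 -c "
from h import *
go(.065,-.046,.095); go(.002,-.046,.095)"
```

```text
go [ 0.065 -0.046  0.095] -> [-0.0004  0.0001 -0.003 ] turn 0.0 t 5.25
go [ 0.002 -0.046  0.095] -> [-0.0004 -0.0629 -0.0027] turn 0.0 t 5.25
```

In the tool's units: -0.063 m / 0.5 = -0.126, -0.055 m / 0.5 = -0.11.

>>> {"fn": "jog_arm", "kwargs": {"moves": {"rows":[[0, -0.03, -0.004, 0, 0], [0, -0.05, -0.004, 0, 0], [0, -0.07, -0.004, 0, 0], [0, -0.09, -0.004, 0, 0], [0, -0.11, -0.004, 0, 0], [0, -0.126, -0.004, 0, 0], [0, -0.126, -0.004, 0, 0], [0, -0.126, 0.004, 0, 0], [0, -0.126, 0.012, 0, 0], [0, -0.126, 0.016, 0, 0], [0, -0.126, 0.018, 0, 0], [0, -0.126, 0.018, 0, 0]]}}}

```text
time: 6.45
ee_pos: [0.504, 0.0207, 0.1077]
eef_rot: [0.831, 0.556, -0.0, -0.0]
ft_force: [-0.2, -0.0, 0.5]
width: 0.0007
grip_force: 0.0
```

```bash
python3 -c "
from h import *
go(.002,-.046,.0835)"
```

```text
go [ 0.002  -0.046   0.0835] -> [-0.0011 -0.0014  0.0022] turn -0.0 t 6.45
```

In the tool's units: 0.004 m / 0.5 = 0.008, 0.003 m / 0.5 = 0.006.

>>> {"fn": "jog_arm", "kwargs": {"moves": {"rows":[[0, -0.002, 0.002, 0, 0], [0, -0.002, 0.004, 0, 0], [0, -0.002, 0.006, 0, 0], [0, -0.002, 0.008, 0, 0], [0, -0.002, 0.008, 0, 0], [0, -0.002, 0.008, 0, 0]]}}}

```text
time: 7.05
ee_pos: [0.504, 0.0213, 0.1057]
eef_rot: [0.831, 0.556, 0.001, 0.001]
ft_force: [-5.0, -0.4, 17.9]
width: 0.0006
grip_force: 8.8
```

In the tool's units: -0.11 m / 0.5 = -0.22, -0.05 m / 0.5 = -0.1.

>>> {"fn": "jog_arm", "kwargs": {"moves": {"rows":[[0, 0, -0.06, 0, 0], [-0.04, 0, -0.14, 0, 0], [-0.1, 0, -0.2, 0, 0], [-0.14, 0, -0.22, 0, 0.05], [-0.14, 0, -0.22, 0, 0.087], [-0.14, 0, -0.22, 0, 0.087], [-0.14, 0, -0.22, 0, 0.087]]}}}

```text
time: 7.75
ee_pos: [0.4762, -0.0425, 0.2133]
eef_rot: [0.831, 0.556, -0.0, -0.0]
ft_force: [0.0, -0.3, -0.3]
width: 0.0248
grip_force: 0.0
```

```bash
python3 -c "
from h import *
import pickle
c=eyes.camera('wrist');save(c,'pics/w3.png');pickle.dump(c,open('w3.pkl','wb'))
M=R.from_euler('z',YAW)
for p in ([-.007,-.018,.13],[.007,-.018,.13],[-.007,.018,.13],[.007,.018,.13],[.03,.107,.035],[-.03,.107,.035]): print(p,proj(c,RC+M.apply(p)).round(1))
"
```

```text
[-0.007, -0.018, 0.13] [246.4  72.7]
[0.007, -0.018, 0.13] [266.6  72.7]
[-0.007, 0.018, 0.13] [245.9  15.7]
[0.007, 0.018, 0.13] [267.   15.7]
[0.03, 0.107, 0.035] [290.9 -63.8]
[-0.03, 0.107, 0.035] [224.1 -63.8]
```

View pics/w3.png

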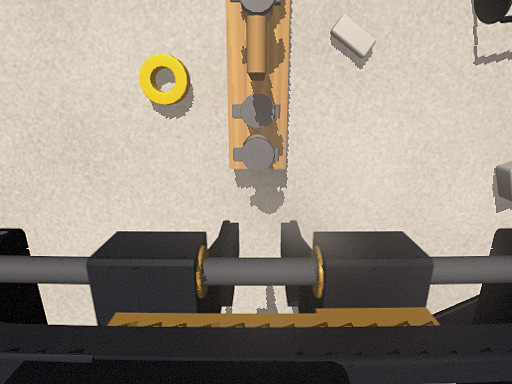

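Both caps lie flat, at (257,111) and (258,153), and the blade top is at (257,72) as predicted. Next I grip the blade.

```bash
python3 -c "
from h import *
go(0,0,.089)"
```

```text
go [0.    0.    0.089] -> [ 0.1138 -0.0015  0.1023] turn 0.002 t 7.8
```

In the tool's units: 0.114 m / 0.5 = 0.228, 0.105 m / 0.5 = 0.21.

>>> {"fn": "jog_arm", "kwargs": {"moves": {"rows":[[0.08, -0.003, 0, 0, 0.05], [0.16, -0.003, 0, 0, 0.05], [0.21, -0.003, 0, 0, 0.05], [0.228, -0.003, 0, 0, 0.05], [0.228, -0.003, 0, 0, 0.05], [0.228, -0.003, 0.06, 0, 0.05], [0.228, -0.003, 0.12, 0, 0.05], [0.228, -0.003, 0.17, 0, 0.05], [0.228, -0.003, 0.2, 0, 0.05], [0.228, -0.003, 0.204, 0, 0.05], [0.228, -0.003, 0.204, 0, 0.05]]}}}

```text
time: 8.9
ee_pos: [0.5187, 0.0619, 0.1125]
eef_rot: [0.831, 0.556, 0.0, 0.0]
ft_force: [0.4, 0.6, -0.4]
width: 0.0502
grip_force: 0.0
```

```bash
python3 -c "
from h import *
go(0,0,.089)"
```

```text
go [0.    0.    0.089] -> [ 0.0012 -0.0012  0.0015] turn -0.0 t 8.9
```

In the tool's units: -0.001 m / 0.5 = -0.002.

>>> {"fn": "jog_arm", "kwargs": {"moves": {"rows":[[0.002, -0.002, 0.002, 0, 0.02], [0.002, -0.002, 0.002, 0, 0.012], [0.002, -0.002, 0.002, 0, 0.005], [0.002, -0.002, 0.002, 0, 0], [0.002, -0.002, 0.002, 0, 0], [0.002, -0.002, 0.002, 0, 0], [0.002, -0.002, 0.002, 0, 0], [0.002, -0.002, 0.002, 0, 0], [0.002, -0.002, 0.002, 0, 0]]}, "grip_n": 45}}

```text
time: 9.8
ee_pos: [0.5179, 0.0637, 0.1111]
eef_rot: [0.831, 0.556, -0.0, 0.0]
ft_force: [-1.9, 0.4, 0.9]
width: 0.0136
grip_force: 45.0
```

In the tool's units: -0.06 m / 0.5 = -0.12, -0.057 m / 0.5 = -0.114.

>>> {"fn": "jog_arm", "kwargs": {"moves": {"rows":[[0, 0, -0.006, 0, 0], [0, 0, -0.016, 0, 0], [0, 0, -0.03, 0, 0], [0, 0, -0.046, 0, 0], [0, 0, -0.062, 0, 0], [0, 0, -0.078, 0, 0], [0, 0, -0.092, 0, 0], [0, 0, -0.104, 0, 0], [0, 0, -0.114, 0, 0], [0, 0, -0.12, 0, 0], [0, 0, -0.12, 0, 0]]}}}

```text
time: 10.9
ee_pos: [0.5181, 0.0637, 0.1714]
eef_rot: [0.831, 0.556, 0.0, 0.0]
ft_force: [0.2, -0.5, -6.9]
width: 0.0135
grip_force: 45.0
```

>>> {"fn": "jog_arm", "kwargs": {"moves": {"rows":[[0, 0, -0.006, 0, 0], [0, 0, -0.016, 0, 0], [0, 0, -0.03, 0, 0], [0, 0, -0.046, 0, 0], [0, 0, -0.062, 0, 0], [0, 0, -0.078, 0, 0], [0, 0, -0.092, 0, 0], [0, 0, -0.104, 0, 0], [0, 0, -0.114, 0, 0], [0, 0, -0.12, 0, 0], [0, 0, -0.12, 0, 0], [0, 0, -0.12, 0, 0]]}}}

```text
time: 12.1
ee_pos: [0.5179, 0.0636, 0.2308]
eef_rot: [0.831, 0.556, -0.0, -0.0]
ft_force: [-0.0, 0.8, -7.6]
width: 0.0137
grip_force: 45.0
```

>>> {"fn": "jog_arm", "kwargs": {"moves": {"rows":[[0, 0, 0, 0, 0], [0, 0, 0, 0, 0], [0, 0, 0, 0, 0], [0, 0, 0, 0, 0], [0, 0, 0, 0, 0]]}}}

```text
time: 12.6
ee_pos: [0.518, 0.0637, 0.231]
eef_rot: [0.831, 0.556, -0.0, 0.0]
ft_force: [0.4, 1.1, -6.1]
width: 0.0136
grip_force: 45.0
```

```bash
python3 -c "
from h import *
c=eyes.camera('scene');u,v=proj(c,[.52,.06,.17]).astype(int);a=c['img'][v-40:v+40,u-60:u+60]
a=cv2.resize(a,None,fx=6,fy=6,interpolation=cv2.INTER_CUBIC);cv2.imwrite('pics/s4.png',a[:,:,::-1])"
```

```text
(no output)
```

View pics/s4.png

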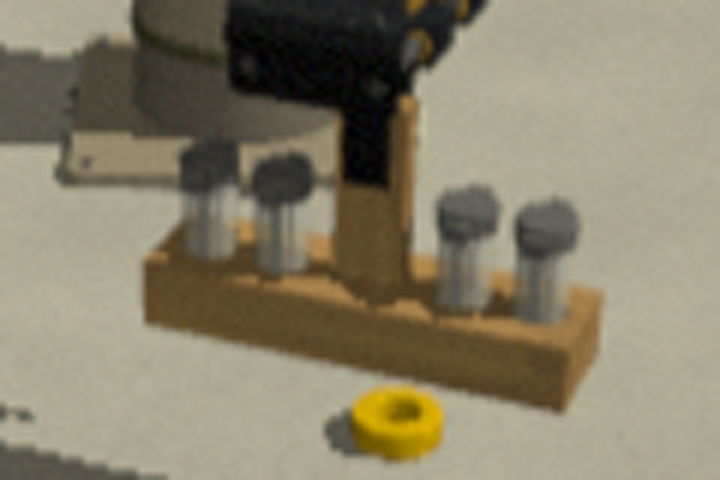

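The rack hangs in the fingers with all four caps shut. I'll check its tilt from the bottom edge at (145,325) and (565,410) in the crop.

```bash
python3 -c "
from h import *
c=eyes.camera('scene');u,v=proj(c,[.52,.06,.17]).astype(int)
M=R.from_euler('z',YAW)
for t in (-.1,-.05,0,.05,.1):
  T=R.from_euler('x',t)
  f=lambda p:(proj(c,RC+[0,0,.228]+M.apply(T.apply(np.array(p)-[0,0,.108])))-[u-60,v-40]+.5)*6-.5
  print(t,f([.03,-.107,0]).round(),f([.03,.107,0]).round())
"
```

```text
-0.1 [123. 296.] [536. 425.]
-0.05 [132. 309.] [549. 418.]
0 [142. 320.] [561. 411.]
0.05 [152. 332.] [573. 404.]
0.1 [163. 343.] [585. 395.]
```

```bash
python3 -c "
from bench import r, eyes
print(r.close_job())"
```

```text
the job is handed in; nothing more can be done
None
```

I pressed both open caps shut, then lifted the rack about 12 cm by its grip blade. I handed the job in with it held steady, about 0.01 rad off level by the camera, with all four vials in it and their caps shut; no verdict came back.

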